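# Lock a stair board under a cam hold-down

## Task

Clamp the board that lies under the bench hold-down so it can be sanded: set the black nut so that the lever begins to bite just as it stands straight up, and flip the red-handled lever fully over to its stop, away from the robot. The pad must end up gripping firmly without ever crushing the wood; leave the boards, the sanding block and the oil can where they are, and let go of everything.

Things in the scene. Friction and masses are not known exactly. Their poses are not given: they have to be found in the camera images.
- clamp: Steel and teal hold-down clamp, fixed upright in the bench. Origin: on the bench at its post's axis (base 58 mm across). Its z is up, its arm points along its +y, its lever swings in its x-z plane. The teal arm (30 mm wide, top 117 mm above the bench with the lever open) slides on the post; at its end it carries the nut on top and a screw with a pad beneath.
- pad_line (a point): Point on the bench straight below nut and pad, 150 mm from the post along the clamp's +y. The pad is a rubber-faced disc, 40 mm across, on stiff disc springs: 15.4 N per mm once it meets the board. Its height is not measured and the nut may stand anywhere: find it by feel. Aim: about 108 N on the board with the lever shut (93 to 124 passes). Over 140 N, at any time, crushes it.
- nut_grip (a point): Centre, half-way up, of the round black nut: 42 mm across, 28 mm high, upright axis, 139 mm above the bench with the lever open; it sinks with the arm but not by being turned. Clockwise from above lowers the pad 3 mm per rad, counter-clockwise raises it. Takes about 0.5 N m to turn, a little more under load; stays where left. Needs at most about 2.1 rad; can be too tight or too loose.
- lever_pivot (a point): Centre of the lever's hinge at the top of the post, 155 mm above the bench; its axis is level, along the clamp's y. The cam pushes arm, nut and pad down together by 14 mm x (cos(2.1 - angle) + 0.505), angle = lever angle: 14 mm with the lever upright, 21 mm at most. Pad meeting the board with the lever upright (within about 1 mm of pad, 0.1 rad of lever) gives the right lock force.
- lever_grip (a point): Centre of the red cross-bar at the lever's end: a cylinder 20 mm in diameter, 24 mm long, lying along the clamp's y, 110 mm from the pivot. It can be pinched on its flat ends (24 mm apart) from above, turning between the fingers as the lever swings, or pushed. Below it the lever is a bar 16 mm wide.
- lever (a joint): Lever angle in rad. 0: open, leaning 60 deg from upright to the clamp's -x (robot side). 1.05: upright. 2.18: shut at its stop, leaning 65 deg to +x. The cam peaks at 2.1; beyond that it stays shut, short of it under load it springs back. Starts at 0 to 0.2. Swinging free takes about 0.1 N m; at the right setting the cam adds up to about 5 N at the cross-bar.
- thin_board: Pale loose board, 240 x 90 x 27 mm, lying flat; origin at the centre of its underside, x along its length. One of the two boards lies under the pad, long side along the clamp's x, centred under the nut; the other is a spare about 0.2 m further along the clamp's +y.
- thick_board: Darker loose board, 240 x 90 x 34.2 mm, lying flat; origin at the centre of its underside, x along its length; under the pad or spare, as for the pale one.
- sanding_block: Cork sanding block with dark wooden grip, 110 x 62 x 36 mm, loose on the bench; origin at the centre of its underside. Leave alone.
- oil_can: Small green can, 60 mm in diameter and 85 mm high, loose on the bench; origin at the centre of its underside. Leave alone.
There are look-alikes about, which are no part of the job. Leave any blue or yellow look-alike of the clamp alone.

How it is judged:
At the end, for the whole second after the job is handed in: The lever is shut past its peak (over 2.1 rad) and the clamp presses on the board under it with 93 to 124 N; both boards are at rest (value of joint lever above 2.1 rad and (contact force between clamp and thin_board between 93 and 124 N or contact force between clamp and thick_board between 93 and 124 N) and linear speed of each of thin_board, thick_board below 0.01 m/s); the robot touches nothing.
It fails at once if the wood is crushed: the clamp presses on a board with more than 140 N (contact force between clamp and thin_board above 140 N or contact force between clamp and thick_board above 140 N).
It fails at once if a board is shifted by more than 15 mm (distance of any of thin_board, thick_board from where it was at the start of the episode above 0.015 m).
It fails at once if the sanding block or the oil can is moved by more than 20 mm (distance of any of sanding_block, oil_can from where it was at the start of the episode above 0.02 m).
It also fails if it takes over 72 s, if anything falls off the work surface, if the arm or the gripper's body presses on something with over 40 N, if the wrist force passes 120 N, or if a joint passes its speed limit or range.

## Robot

A 6-joint arm with a two-finger parallel gripper is mounted at the origin on the work surface. World frame = base frame: x ahead of the robot, y to its left, z up, the work surface at z = 0. Lengths are in m, angles in rad, forces in N, time in s.
With the tool pointing down it reaches from about 0.375 to 0.975 m from the base axis. Payload 3.8 kg.
Tool frame: the origin (TCP) lies at the very end of the fingers, on their centre line; the grasp point (between the pads) lies 19 mm behind it (tcp_to_grasp is the distance from the TCP to the grasp point, in m); z points along the fingers, y is the direction in which the jaws open and shut (so a half turn about z gives the same grasp; the last joint's range is limited). The gripper opens to 85 mm and grips with 20 to 120 N. Pads are 22 mm wide; open, the fingers measure 114 mm over their backs; the gripper's body (76 mm by 85 mm) begins 54 mm behind the grasp point. The pads swing forward as they close: fully open they stand 13 mm farther back than shut.
Start: joints at [-1.205, 0.264, 1.604, -0, 1.274, -0.037], TCP at [0.265, -0.621, 0.231] pointing down, gripper open.
Joint ranges: [-2.63, 2.63], [-0.94, 2.18], [0.31, 2.57], [-1.31, 4.45], [0, 2.66], [-2.55, 2.55]. Speed limits (rad/s): [2.57, 2.57, 3.14, 3.14, 3.14, 3.14].

## Interface

Orientations are given as a unit quaternion [x, y, z, w].
In Python, from cell import get_state, camera, job_done, tcp_to_grasp gives the robot as it stands. The module is installed in compiled form; this text tells all that it offers.
- The arm moves only by the tool play_rows, never from a script. Its argument "moves" is text: rows parted by semicolons, each of 5 numbers parted by spaces: the opening, from -1 (shut) to 1 (fully open), so that 0 is half open, then the shift along the tool's x, y, z as a fraction of full scale, then the turn about the tool's z as a fraction of full scale. A call has exactly 8 rows; each row is the pose to reach, as a shift and turn from the pose commanded when the call began, along the tool's axes at that moment, turning the shorter way round; what a row does not reach only later rows make up. Full scale, the value 1, is 0.15 m for a shift and pi rad for a turn. A row lasts 1/10 s, in which the tool goes at most 50 mm and 8.59 degrees, less where a joint would pass 70% of its speed; a pose out of reach is approached as far as the arm can. A call with a number of a shift or a turn outside -1 to 1 is refused whole. A call with a gripper value outside its range is refused whole. The fingers move at their own pace and stop on an object; the grip force is fixed at half the most. Time passes only in rows, so rows that repeat a pose let the fingers close, or fill a call up. It gives the time, the measured TCP pose, the force and the opening at its end, in the units of the state.
- get_state(): the state, without advancing time (a new reading comes with each control period).
- camera(name): name is "scene" or "side" or "wrist"; returns a dict with "pixels" (400x640x3 uint8, red, green, blue), "range_z" (400x640 float32, m along the optical axis (not along the pixel's ray), 0 where there is no reading), "K" (3x3 intrinsics, pixels), "distortion" ([k1, k2, p1, p2, k3] as OpenCV has them; the pictures are not rectified), "R" (3x3) and "t" (3): a world point X has camera coordinates R X + t; the wrist camera has in their place "tool_from_camera" (4x4, takes a point from camera to tool coordinates, whose origin is the TCP and whose axes are the flange's). Camera axes: x right, y down, z forward; pixel columns grow to the right and rows downward; lengths in m; the calibration is good to about 2 mm. A picture is of the moment at which its call begins: read the wrist's pose just before it.
- job_done(): hands the job in, once; it reports no verdict.
The state is a dict: "clock": time; "joints": joint angles; "dq": joint speeds; "effort": joint torques, N m; "tcp_pos": TCP position; "orientation": TCP orientation; "wrist_force": force on the tool from outside, world axes, zero at the start; "ft_torque": the same for the moment, N m; "grip_width": finger opening in m.
Only numpy, scipy, OpenCV 4.12 (cv2) and the standard library are available. Lean on these libraries where they do the work, as an engineer would, in place of code of your own. Each camera call takes 0.05 s, during which the arm holds its last target.

## Working session

There is one attempt and no reset: what is moved stays moved. The work goes in short steps, Python scripts to look and compute and a tool call to move; the robot and the scene stay as the last step left them, time stands still between calls to the robot, and variables do not carry over. Pictures are saved under pics/ and viewed, and the job is handed in when it is done.

Besides the shell and the picture viewer there is one more tool, called after "Request:" as name(argument=value, ...), one argument or row to a line, values as JSON. play_rows: Moves the arm, as the interface text tells. Shift numbers are shares of 0.15 m and turn numbers shares of pi rad, none past 1 either way. Its arguments: {"type":"object","properties":{"moves":{"type":"string"}},"required":["moves"]}

```bash
mkdir -p pics
python3 - <<'E'
from cell import *
import cv2, pickle
s=get_state(); print(s, tcp_to_grasp)
for n in ("scene","side","wrist"):
    c=camera(n); pickle.dump(c,open(f"pics/{n}0.pkl","wb")); cv2.imwrite(f"pics/{n}0.png",c["pixels"][:,:,::-1])
    print(n,c["K"].tolist(),c["distortion"],c.get("R"),c.get("t"),c.get("tool_from_camera"))
E
```

```text
{'clock': 0.0, 'joints': array([-1.20488474e+00,  2.64798021e-01,  1.60537206e+00,  3.12924167e-05,
        1.27369174e+00, -3.69010974e-02]), 'dq': array([-8.72334817e-04, -1.10344118e-03, -3.77569553e-04,  1.35656718e-03,
       -2.99862434e-05,  9.99829191e-04]), 'effort': array([ 1.00680343e-03, -5.15105224e+01, -3.67317116e+01,  2.71315275e-05,
        1.27923393e-02, -9.70057101e-06]), 'tcp_pos': array([ 0.2643517 , -0.62029138,  0.22993284]), 'orientation': array([ 9.79786500e-01,  2.00042811e-01, -1.71050354e-04, -1.12171350e-03]), 'wrist_force': array([-0.49406461, -0.50443502, -0.20754858]), 'ft_torque': array([ 2.44850100e-02,  7.03547274e-02, -3.19902408e-06]), 'grip_width': 0.08533941209425748} 0.0187
scene [[482.5515068679608, 0.0, 315.2159972827957], [0.0, 482.5515068679608, 197.1221166020798], [0.0, 0.0, 1.0]] [-0.0817863  0.         0.         0.         0.       ] [[-0.57911573  0.81522741 -0.00540715]
 [ 0.48728101  0.34081877 -0.80398991]
 [-0.65359176 -0.46823801 -0.59461835]] [ 0.45074805 -0.12268215  1.93281256] None
side [[403.2535346721356, 0.0, 317.1093354421905], [0.0, 403.2535346721356, 198.81975765122434], [0.0, 0.0, 1.0]] [-0.05675145  0.          0.          0.          0.        ] [[-0.9874379  -0.15731529 -0.01477491]
 [-0.09436706  0.66214443 -0.74341079]
 [ 0.12673301 -0.73267773 -0.66867189]] [0.52877857 0.25166829 1.1982162 ] None
wrist [[310.6677997220607, 0.0, 319.52413758478605], [0.0, 310.6677997220607, 200.56373107306425], [0.0, 0.0, 1.0]] [-0.02546238  0.          0.          0.          0.        ] None None [[ 9.11357173e-05 -9.48250314e-01 -3.17523753e-01  8.24943468e-02]
 [ 9.99999978e-01  1.47069887e-04 -1.52188145e-04 -7.97212582e-04]
 [ 1.91010638e-04 -3.17523732e-01  9.48250306e-01 -1.42744740e-01]
 [ 0.00000000e+00  0.00000000e+00  0.00000000e+00  1.00000000e+00]]
```

View pics/scene0.png

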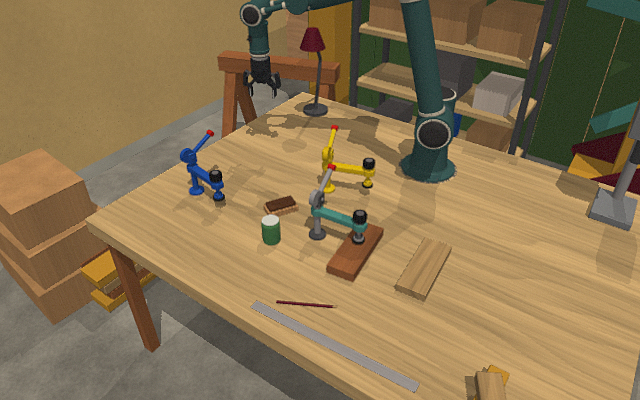

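View pics/side0.png

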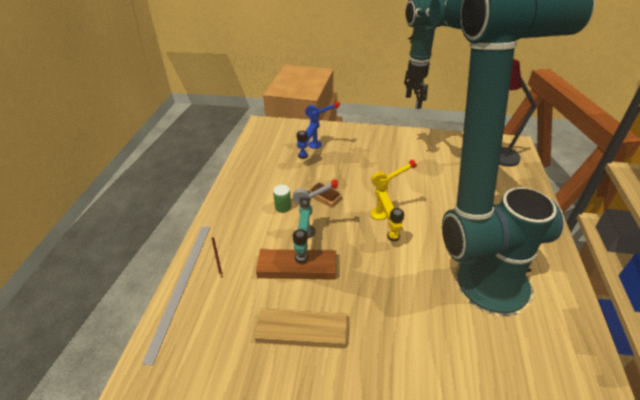

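View pics/wrist0.png

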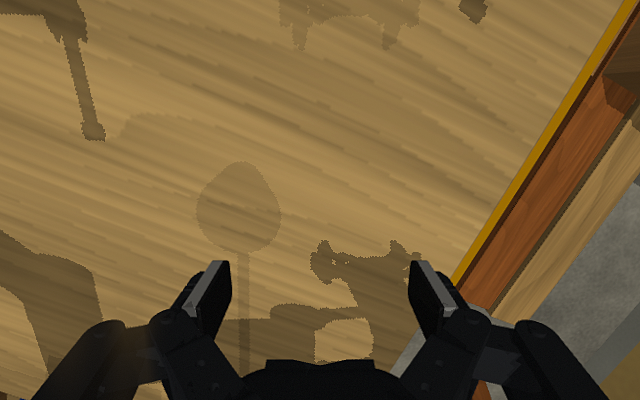

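The scene view shows the real (teal) clamp with its nut at about (360,217), its red bar at (331,168) and the dark thick board beneath. Blue and yellow copies stand at the left and behind. In the side view the nut is at (301,238) and the red bar at (334,184). Next I measure.

```bash
cat > h.py <<'E'
import numpy as np, cv2, pickle
def ray(c,px):
    u=cv2.undistortPoints(np.array([[px]],float),c["K"],np.array(c["distortion"]))[0,0]
    d=np.array([u[0],u[1],1.]); R=np.array(c["R"]);t=np.array(c["t"])
    return -R.T@t, R.T@d
def plane(c,px,z):
    o,d=ray(c,px); return o+d*(z-o[2])/d[2]
def tri(c1,p1,c2,p2):
    o1,d1=ray(c1,p1);o2,d2=ray(c2,p2)
    s=np.linalg.lstsq(np.c_[d1,-d2],o2-o1,rcond=None)[0]
    a=o1+d1*s[0];b=o2+d2*s[1]; return (a+b)/2,np.linalg.norm(a-b)
def cloud(c):
    u,v=np.meshgrid(np.arange(640),np.arange(400))
    p=np.stack([u.ravel(),v.ravel()],1).astype(float)[:,None]
    n=cv2.undistortPoints(p,c["K"],np.array(c["distortion"]))[:,0]
    z=c["range_z"].ravel(); X=np.c_[n*z[:,None],z]
    return ((X-np.array(c["t"]))@np.array(c["R"])).reshape(400,640,3)
E
python3 - <<'E'
from h import *
cs={n:pickle.load(open(f"pics/{n}0.pkl","rb")) for n in("scene","side")}
box={"scene":((300,145),(395,285)),"side":((250,170),(350,290))}
cen={}
for n,c in cs.items():
    (x0,y0),(x1,y1)=box[n]
    P=c["pixels"];hsv=cv2.cvtColor(P,cv2.COLOR_RGB2HSV);W=cloud(c)
    cv2.imwrite(f"pics/{n}z.png",cv2.resize(P[y0:y1,x0:x1,::-1],None,fx=5 if n=="side" else 4,fy=5 if n=="side" else 4,interpolation=cv2.INTER_NEAREST))
    m=np.zeros((400,640),np.uint8);m[y0:y1,x0:x1]=1
    H,S,V=[hsv[...,i].astype(int) for i in range(3)]
    masks={"red":((H<6)|(H>174))&(S>190)&(V>120),"black":(V<60)&(S<140),"teal":(H>78)&(H<98)&(S>90)&(V>50),"grey":(S<45)&(V>60)}
    for k,mm in masks.items():
        mm=(mm&(m>0)).astype(np.uint8)
        nn,l,st,ce=cv2.connectedComponentsWithStats(mm)
        for i in range(1,nn):
            if st[i,4]>25:
                w=W[(l==i)&(c["range_z"]>0)]
                print(n,k,st[i],ce[i].round(1),"med",np.median(w,0).round(3),"lo",np.percentile(w,3,0).round(3),"hi",np.percentile(w,97,0).round(3))
                cen[(n,k)]=ce[i] if (n,k) not in cen else cen[(n,k)]
for k in("red","black"):
    if ("scene",k) in cen and ("side",k) in cen: print(k,tri(cs["scene"],cen["scene",k],cs["side"],cen["side",k]))
E
```

```text
scene red [328 164   7   6  29] [331.  166.1] med [ 0.509 -0.129  0.223] lo [ 0.477 -0.156  0.201] hi [ 0.514 -0.118  0.227]
scene black [363 158  12  11  75] [368.4 163.9] med [ 0.322 -0.093  0.149] lo [ 0.3   -0.118  0.131] hi [ 0.333 -0.081  0.155]
scene black [318 194   6  13  33] [320.7 200.2] med [ 0.601 -0.105  0.152] lo [ 0.585 -0.109  0.136] hi [ 0.61  -0.103  0.17 ]
scene black [352 210  15  15 128] [359.2 217.8] med [0.596 0.033 0.145] lo [0.567 0.008 0.124] hi [0.604 0.046 0.154]
scene black [352 237  12   7  27] [356.9 241.4] med [0.597 0.029 0.049] lo [0.581 0.007 0.042] hi [0.602 0.045 0.053]
scene teal [311 206  56  26 484] [338.  218.1] med [ 0.598 -0.043  0.112] lo [ 0.578 -0.127  0.097] hi [0.613 0.046 0.118]
scene grey [309 169  23  40 293] [318.9 191.5] med [ 0.6   -0.12   0.176] lo [ 0.515 -0.134  0.119] hi [ 0.632 -0.105  0.211]
scene grey [356 211   8   5  34] [359.7 212.9] med [0.581 0.026 0.152] lo [0.57  0.015 0.148] hi [0.594 0.034 0.155]
scene grey [309 217  17  22 205] [316.8 229.4] med [ 0.603 -0.117  0.018] lo [ 0.582 -0.143  0.007] hi [ 0.619 -0.1    
[... 212 characters left out ...]
8  0.215] hi [ 0.507 -0.12   0.23 ]
side black [294 232  14  13  99] [300.3 239.3] med [0.575 0.041 0.147] lo [0.56  0.021 0.13 ] hi [0.594 0.046 0.156]
side teal [300 210   9  19 111] [303.8 219.2] med [ 0.586 -0.07   0.118] lo [ 0.576 -0.106  0.115] hi [ 0.596 -0.033  0.121]
side grey [295 185  35  17 126] [310.3 191.8] med [ 0.578 -0.121  0.186] lo [ 0.519 -0.129  0.158] hi [ 0.617 -0.114  0.212]
side grey [274 186  15   9 114] [280.8 190. ] med [ 0.697 -0.228  0.087] lo [ 0.675 -0.251  0.083] hi [ 0.72  -0.208  0.091]
red (array([ 0.50216244, -0.13305573,  0.21845619]), np.float64(4.6106837908704594e-05))
black (array([0.55320799, 0.07061616, 0.27045036]), np.float64(0.1187690819295577))
```

View pics/scenez.png

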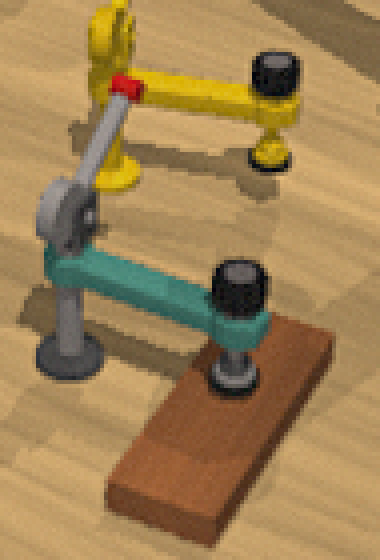

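View pics/sidez.png

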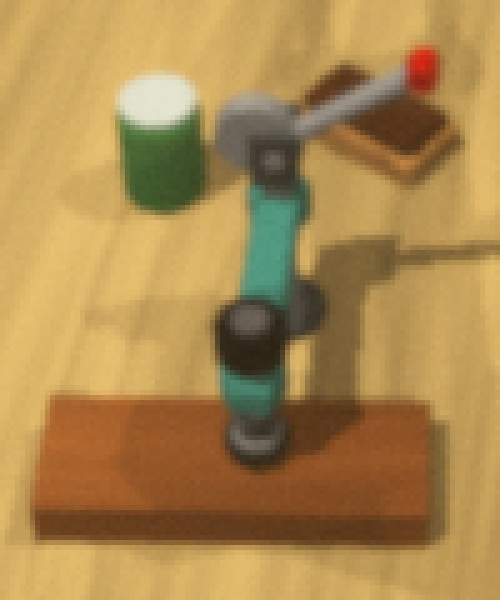

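Run:
```python
from h import *
sc,si=[pickle.load(open(f"pics/{n}0.pkl","rb")) for n in("scene","side")]
S=lambda x,y:(300+x/4-.5,145+y/4-.5)
D=lambda x,y:(250+x/5-.5,170+y/5-.5)
for nm,a,b,z in(("nutc",S(240,290),D(250,338),.139),("nuttop",S(240,272),D(252,318),.153),("red",S(127,89),D(424,68),.21)):
    print(nm,tri(sc,a,si,b),plane(sc,a,z),plane(si,b,z))
print("base",plane(sc,S(69,355),.008))
for p in((333,333),(217,520),(105,490)):print("bs",plane(sc,S(*p),.0342).round(4))
for p in((50,397),(430,402),(430,513),(36,513)):print("bd",plane(si,D(*p),.0342).round(4))
for c,b in((sc,(300,145,395,285)),(si,(250,170,350,290))):
    W=cloud(c)[b[1]:b[3],b[0]:b[2]].reshape(-1,3)
    m=W[(abs(W[:,2]-.153)<.004)&(W[:,1]>-.03)];print("nuttop cloud",len(m),m.mean(0),m.min(0),m.max(0))
    m=W[(abs(W[:,2]-.0342)<.004)&(W[:,1]>-.04)];print("board",cv2.minAreaRect(m[:,:2].astype(np.float32)),len(m))
```

```text
nutc (array([0.58131611, 0.02466436, 0.13660301]), np.float64(0.0024231399189723747)) [0.58498468 0.02748865 0.139     ] [0.58075823 0.0252115  0.139     ]
nuttop (array([0.57974974, 0.02291571, 0.15201291]), np.float64(0.0021482740650522157)) [0.58180083 0.02475159 0.153     ] [0.57950534 0.02238425 0.153     ]
red (array([ 0.50153545, -0.13344518,  0.21731948]), np.float64(0.0036369444418582007)) [ 0.49411532 -0.13733813  0.21      ] [ 0.50245016 -0.14499116  0.21      ]
base [ 0.5963263 -0.1230175  0.008    ]
bs [0.4749 0.0557 0.0342]
bs [0.7097 0.0896 0.0342]
bs [0.7311 0.0051 0.0342]
bd [ 0.7189 -0.0011  0.0342]
bd [ 0.4818 -0.0318  0.0342]
bd [0.471  0.0542 0.0342]
bd [0.7034 0.0888 0.0342]
nuttop cloud 76 [0.5847153  0.02727839 0.15174697] [0.56428481 0.0082842  0.14914298] [0.60409496 0.04610748 0.15531562]
board ((0.5976459980010986, 0.030324358493089676), (0.24227705597877502, 0.09151338785886765), 7.5762553215026855) 1117
nuttop cloud 130 [0.57867072 0.02669967 0.15366549] [0.55848788 0.00357202 0.14909744] [0.59953766 0.04636659 0.15678034]
board ((0.5955538153648376, 0.02897355705499649), (0.23810823261737823, 0.09570806473493576), 6.905564785003662) 1514
```

Request:
play_rows(
  moves="1 0.2 -0.2 -0.2 0;1 0.45 -0.4 -0.4 0;1 0.7 -0.6 -0.6 0;1 0.87 -0.8 -0.6 0;1 0.9 -0.9 -0.6 0;1 1 -0.95 -0.6 0;1 1 -0.95 -0.6 0;1 1 -0.95 -0.6 0",
)

```text
clock: 0.95
tcp_pos: [0.3465, -0.4316, 0.3203]
orientation: [0.98, 0.2, -0.001, -0.0]
wrist_force: [-0.4, -0.2, -0.1]
grip_width: 0.0854
```

Request:
play_rows(
  moves="1 0.2 -0.2 0 0;1 0.45 -0.4 0 0;1 0.7 -0.6 0 0;1 0.87 -0.8 0 0;1 0.9 -0.9 0 0;1 1 -0.95 0 0;1 1 -0.95 0 0;1 1 -0.95 0 0",
)

```text
clock: 1.75
tcp_pos: [0.4285, -0.2424, 0.3208]
orientation: [0.98, 0.2, -0.001, 0.0]
wrist_force: [-0.2, -0.0, -0.2]
grip_width: 0.0852
```

Request:
play_rows(
  moves="1 0.2 -0.2 0 0;1 0.4 -0.4 0 0;1 0.6 -0.52 0 0.04;1 0.6 -0.52 0 0.084;1 0.6 -0.52 0 0.084;1 0.6 -0.52 0 0.084;1 0.6 -0.52 0 0.084;1 0.6 -0.52 0 0.084",
)

```text
clock: 2.55
tcp_pos: [0.4808, -0.1351, 0.3212]
orientation: [0.998, 0.069, -0.0, 0.0]
wrist_force: [0.6, -0.1, 0.3]
grip_width: 0.0852
```

Run:
```python
from cell import *
import cv2, pickle
s=get_state(); print(s["tcp_pos"],s["orientation"],s["joints"])
c=camera("wrist"); pickle.dump((s,c),open("pics/w1.pkl","wb")); cv2.imwrite("pics/w1.png",c["pixels"][:,:,::-1])
```

```text
[ 0.48075663 -0.13512009  0.32124521] [ 9.97600985e-01  6.92261899e-02 -6.99589378e-05  7.29492844e-05] [-3.23739526e-01 -1.17449688e-01  1.84777962e+00 -1.90781007e-04
  1.41133610e+00  1.10852390e+00]
```

View pics/w1.png

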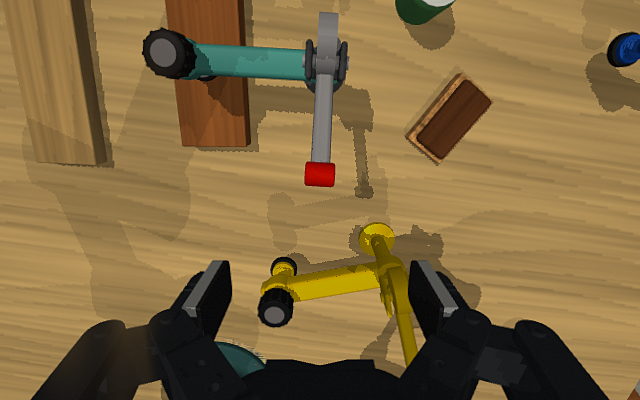

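Wrist view: red bar at (320,174), lever running up to the hinge at (327,65), nut top at about (165,53). I cast rays from these.

```bash
cat >> h.py <<'E'
from scipy.spatial.transform import Rotation as Ro
def wrays(s,c,px):
    T=np.eye(4);T[:3,:3]=Ro.from_quat(s["orientation"]).as_matrix();T[:3,3]=s["tcp_pos"]
    M=T@c["tool_from_camera"]
    u=cv2.undistortPoints(np.array([[px]],float),c["K"],np.array(c["distortion"]))[0,0]
    return M[:3,3],M[:3,:3]@np.array([u[0],u[1],1.]),M
def wplane(s,c,px,z):
    o,d,_=wrays(s,c,px);return o+d*(z-o[2])/d[2]
def wcloud(s,c):
    _,_,M=wrays(s,c,(0,0))
    u,v=np.meshgrid(np.arange(640),np.arange(400))
    p=np.stack([u.ravel(),v.ravel()],1).astype(float)[:,None]
    n=cv2.undistortPoints(p,c["K"],np.array(c["distortion"]))[:,0]
    z=c["range_z"].ravel(); X=np.c_[n*z[:,None],z]
    return (X@M[:3,:3].T+M[:3,3]).reshape(400,640,3)
E
python3 - <<'E'
from h import *
s,c=pickle.load(open("pics/w1.pkl","rb"))
P=c["pixels"];hsv=cv2.cvtColor(P,cv2.COLOR_RGB2HSV);H,S,V=[hsv[...,i].astype(int) for i in range(3)]
W=wcloud(s,c)
m=((H<4)|(H>176))&(S>200)&(V>120);m[:150]=0;m[195:]=0;m[:,:290]=0;m[:,350:]=0
ys,xs=np.nonzero(m);print("red px",xs.min(),xs.max(),ys.min(),ys.max(),xs.mean(),ys.mean()); w=W[m];print(np.median(w,0),np.percentile(w,3,0),np.percentile(w,97,0))
r=cv2.minAreaRect(np.c_[xs,ys].astype(np.float32));print(r)
print("bar at z .2185",wplane(s,c,(xs.mean(),ys.mean()),.2185))
# nut top
sub=W[0:90,130:210].reshape(-1,3);k=sub[abs(sub[:,2]-.152)<.004]
print("nut top",len(k),k.min(0),k.max(0),cv2.minEnclosingCircle(k[:,:2].astype(np.float32)))
# teal
m=(H>78)&(H<98)&(S>90)&(V>50);m[110:]=0;m[:,330:]=0
w=W[m];w=w[abs(w[:,2]-.116)<.005];print("arm",len(w),cv2.minAreaRect(w[:,:2].astype(np.float32)),w[:,2].mean())
# lever
m=(S<50)&(V>90);m[:80]=0;m[165:]=0;m[:,300:][:,40:]=0;m[:,:300]=0
w=W[m];q=np.polyfit(w[:,0],w[:,1],1);print("lever yaw",np.degrees(np.arctan(q[0])),"len",len(w), np.polyfit(w[:,0],w[:,2],1))
# boards
for z,lo in((.0342,165),(.027,0)):
    sub=W[0:170,lo:lo+90 if lo else 110].reshape(-1,3);k=sub[abs(sub[:,2]-z)<.003];print("board",z,cv2.minAreaRect(k[:,:2].astype(np.float32)))
cv2.imwrite("pics/w1z.png",cv2.resize(P[0:200,120:370,::-1],None,fx=3,fy=3,interpolation=cv2.INTER_NEAREST))
E
```

```text
red px 305 334 163 186 319.35303514376994 173.9041533546326
[ 0.50516411 -0.13057368  0.22590058] [ 0.49628985 -0.14139127  0.22088475] [ 0.51205916 -0.11992949  0.22786282]
((319.212890625, 173.8712921142578), (29.254093170166016, 21.79131317138672), 5.710593223571777)
bar at z .2185 [ 0.50318471 -0.13083377  0.2185    ]
nut top 1699 [0.56040687 0.00466409 0.14802749] [0.60228612 0.04738601 0.15526351] ((0.5814615488052368, 0.025567397475242615), 0.0220956988632679)
arm 3328 ((0.5876770615577698, -0.04350969195365906), (0.0384342186152935, 0.14176568388938904), 6.006168365478516) 0.11578924042865567
lever yaw 4.194475986964897 len 1386 [-0.62927583  0.53924498]
board 0.0342 ((0.5659787058830261, 0.024717219173908234), (0.17816700041294098, 0.09084176272153854), 7.2212233543396)
board 0.027 ((0.5269995331764221, 0.23797017335891724), (0.2117430567741394, 0.09282875806093216), 4.722991943359375)
```

View pics/w1z.png

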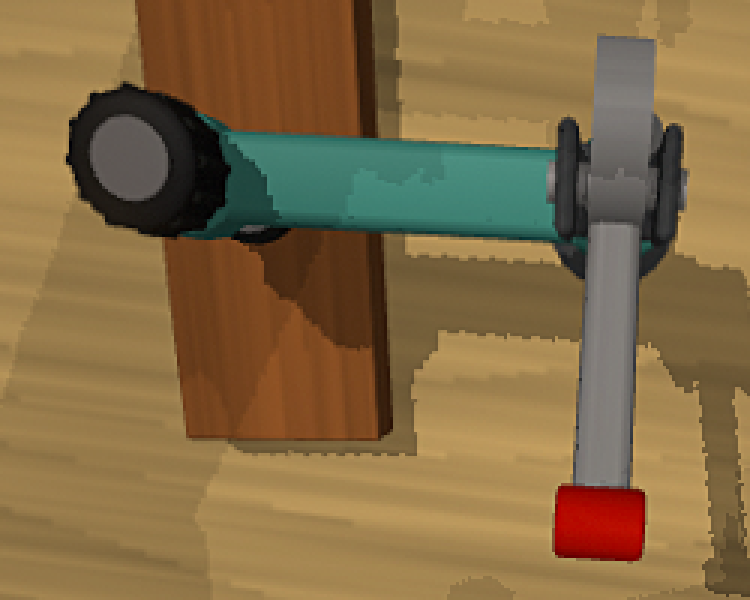

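Run:
```python
from h import *
s,c=pickle.load(open("pics/w1.pkl","rb"))
for C,W in((c,wcloud(s,c)),)+tuple((k,cloud(k)) for k in[pickle.load(open(f"pics/{n}0.pkl","rb")) for n in("scene","side")]):
    hsv=cv2.cvtColor(C["pixels"],cv2.COLOR_RGB2HSV);m=(hsv[...,0]>22)&(hsv[...,0]<33)&(hsv[...,1]>210)
    w=W[m&(C["range_z"]>0)];w=w[(w[:,2]>.1)&(w[:,2]<.26)&(abs(w[:,1])<.3)&(w[:,0]<.6)]
    for z in(.1,.14,.17,.2): 
        k=w[(w[:,2]>z)&(w[:,2]<z+.03)]
        if len(k):print(z,len(k),np.percentile(k,2,0).round(3),np.percentile(k,98,0).round(3))
```

```text
0.1 2844 [ 0.31  -0.247  0.101] [ 0.377 -0.086  0.118]
0.14 439 [ 0.34  -0.253  0.141] [ 0.395 -0.223  0.17 ]
0.17 1337 [ 0.301 -0.265  0.17 ] [ 0.391 -0.226  0.195]
0.1 297 [ 0.31  -0.248  0.101] [ 0.379 -0.083  0.125]
0.14 61 [ 0.353 -0.26   0.143] [ 0.397 -0.223  0.17 ]
0.17 99 [ 0.288 -0.272  0.171] [ 0.396 -0.227  0.199]
0.2 14 [ 0.276 -0.276  0.2  ] [ 0.299 -0.262  0.211]
0.1 322 [ 0.293 -0.243  0.101] [ 0.37  -0.081  0.122]
0.14 104 [ 0.325 -0.238  0.142] [ 0.386 -0.105  0.169]
0.17 166 [ 0.29  -0.265  0.171] [ 0.387 -0.226  0.199]
0.2 24 [ 0.276 -0.272  0.201] [ 0.301 -0.258  0.212]
```

Request:
play_rows(
  moves="0.2 0.08 0 0.1 0.01;0.2 0.154 -0.006 0.3 0.01;0.2 0.154 -0.006 0.5 0.01;0.2 0.154 -0.006 0.7 0.01;0.2 0.154 -0.006 0.82 0.01;0.2 0.154 -0.006 0.82 0.01;0.2 0.154 -0.006 0.82 0.01;0.2 0.154 -0.006 0.82 0.01",
)

```text
clock: 3.4
tcp_pos: [0.505, -0.1306, 0.2001]
orientation: [0.999, 0.054, 0.001, 0.001]
wrist_force: [-0.1, 0.1, 0.2]
grip_width: 0.051
```

```bash
cat > snap.py <<'E'
import sys,pickle,cv2
from cell import *
s=get_state();print({k:s[k].round(4) if hasattr(s[k],'round') else s[k] for k in("clock","tcp_pos","orientation","wrist_force","ft_torque","grip_width","joints")})
n,f=sys.argv[1:3]
c=camera(n);pickle.dump((s,c),open(f"pics/{f}.pkl","wb"));cv2.imwrite(f"pics/{f}.png",c["pixels"][:,:,::-1])
E
python3 snap.py wrist w2
```

```text
{'clock': 3.4, 'tcp_pos': array([ 0.505 , -0.1306,  0.2001]), 'orientation': array([9.986e-01, 5.370e-02, 1.400e-03, 5.000e-04]), 'wrist_force': array([-0.0757,  0.0557,  0.2025]), 'ft_torque': array([ 0.0635, -0.0149,  0.0025]), 'grip_width': 0.051034026746998154, 'joints': array([-0.3008, -0.0068,  1.9665, -0.    ,  1.1789,  1.1626])}
```

View pics/w2.png

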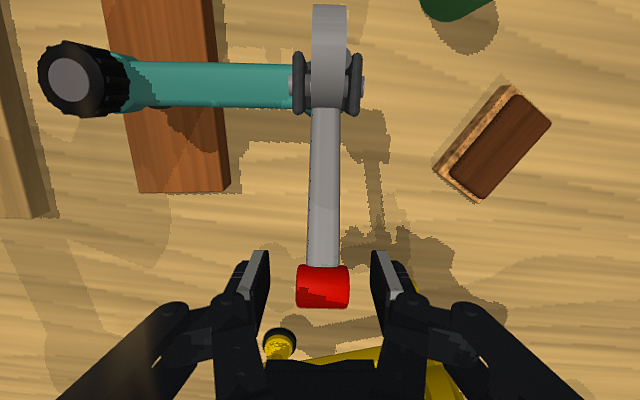

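Request:
play_rows(
  moves="-0.5 0 0 0.01 0;-0.5 0 0 0.01 0;-0.5 0 0 0.01 0;-0.5 0 0 0.01 0;-0.5 0 0 0.01 0;-0.5 0 0 0.01 0;-0.5 0 0 0.01 0;-0.5 0 0 0.01 0",
)

```text
clock: 4.25
tcp_pos: [0.5043, -0.1317, 0.1978]
orientation: [0.999, 0.053, 0.001, 0.002]
wrist_force: [-0.5, -5.2, 1.1]
grip_width: 0.0228
```

```bash
python3 snap.py wrist w3
```

```text
{'clock': 4.25, 'tcp_pos': array([ 0.5043, -0.1317,  0.1978]), 'orientation': array([9.986e-01, 5.340e-02, 7.000e-04, 1.600e-03]), 'wrist_force': array([-0.4822, -5.1688,  1.1055]), 'ft_torque': array([-0.6644,  0.0562, -0.3281]), 'grip_width': 0.02279006725450729, 'joints': array([-0.3016, -0.0051,  1.9691, -0.0026,  1.1751,  1.1633])}
```

View pics/w3.png

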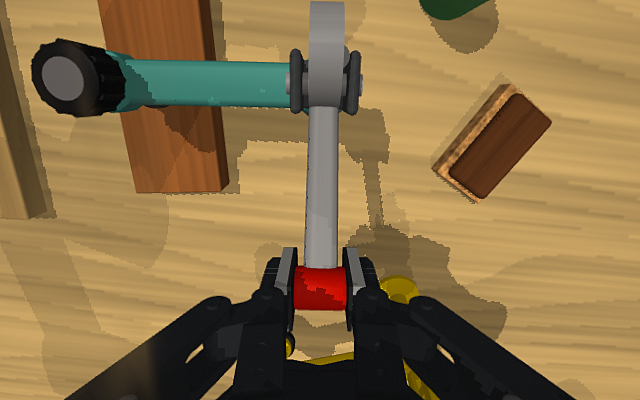

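Run:
```python
from h import *
for f,pins in(("w3",((290,83),(361,83))),("w2",((291,83),(363,83))),("w1",((120+549/3,182/3),(120+688/3,188/3)))):
    s,c=pickle.load(open(f"pics/{f}.pkl","rb"))
    pts=[wplane(s,c,p,.155) for p in pins];d=pts[0]-pts[1];print(f,[p.round(4) for p in pts],np.mean(pts,0).round(4),"yaw",np.degrees(np.arctan2(-d[0],d[1])))
    hsv=cv2.cvtColor(c["pixels"],cv2.COLOR_RGB2HSV);H,S,V=[hsv[...,i].astype(int) for i in range(3)]
    m=((H<4)|(H>176))&(S>200)&(V>100);m[:,:285]=0;m[:,355:]=0;m[:140]=0
    ys,xs=np.nonzero(m);W=wcloud(s,c)[m];print(xs.min(),xs.max(),ys.min(),ys.max())
    # fit circle in x'-z
    y=np.radians(6.2);e=np.array([np.cos(y),np.sin(y),0]);q=np.c_[W@e,W[:,2]]
    from scipy.optimize import least_squares
    r=least_squares(lambda v:np.hypot(q[:,0]-v[0],q[:,1]-v[1])-.01,[q[:,0].mean(),q[:,1].mean()-.008],loss="soft_l1",f_scale=.001)
    p=np.mean(pts,0)
    print("bar along",r.x, "pivot along",p@e, "rel",r.x-[p@e,.155],np.hypot(*(r.x-[p@e,.155])),"across",(W@np.array([-np.sin(y),np.cos(y),0])).min(),(W@np.array([-np.sin(y),np.cos(y),0])).max(), p@np.array([-np.sin(y),np.cos(y),0]), "tcp",s["tcp_pos"]@e)
    sub=wcloud(s,c)[0:130,20:210].reshape(-1,3);k=sub[abs(sub[:,2]-.152)<.004];print("nut",cv2.minEnclosingCircle(k[:,:2].astype(np.float32)),k[:,2].mean())
```

```text
w3 [array([ 0.5916, -0.1048,  0.155 ]), array([ 0.5959, -0.1444,  0.155 ])] [ 0.5938 -0.1246  0.155 ] yaw 6.156356305553083
294 346 267 309
bar along [0.4852811  0.21674017] pivot along 0.5768558062243844 rel [-0.0915747   0.06174017] 0.11044353287163547 across -0.19585385647525522 -0.17290269570864736 -0.1879717368124141 tcp 0.4871579687132022
nut ((0.5809513330459595, 0.025371693074703217), 0.022552335634827614) 0.15194312172505628
w2 [array([ 0.5924, -0.1039,  0.155 ]), array([ 0.5969, -0.1446,  0.155 ])] [ 0.5947 -0.1242  0.155 ] yaw 6.187023112476264
296 348 266 307
bar along [0.48554293 0.21709852] pivot along 0.577762012367768 rel [-0.09221908  0.06209852] 0.11117817022338504 across -0.19621483985998148 -0.1728213801098053 -0.1877122088080536 tcp 0.48789483277014667
nut ((0.5815474987030029, 0.025618555024266243), 0.022726360708475113) 0.15195811143602153
w1 [array([ 0.5913, -0.1034,  0.155 ]), array([ 0.5955, -0.1457,  0.155 ])] [ 0.5934 -0.1245  0.155 ] yaw 5.681094001473499
305 334 162 186
bar along [0.48565568 0.21702811] pivot along 0.5764528172971282 rel [-0.09079714  0.06202811] 0.10996184255888143 across -0.19603429913474255 -0.17293475401577602 -0.1879034382774074 tcp 0.4633517883492362
nut ((0.5814615488052368, 0.025567397475242615), 0.0220956988632679) 0.15200046736956355
```

```bash
cat > arc.py <<'E'
import sys,numpy as np
a0=float(sys.argv[1]);a1=float(sys.argv[2]);n=int(sys.argv[3]) if len(sys.argv)>3 else 8
f=lambda a:(-.11*np.sin(1.047-a),.11*np.cos(1.047-a))
x0,z0=f(a0)
for a in np.linspace(a0,a1,n+1)[1:]:
    x,z=f(a);print(round(a,3),"dx %.3f dz %.3f"%((x-x0)/.15,-(z-z0)/.15),"tangent",np.cos(1.047-a).round(2),np.sin(1.047-a).round(2))
E
python3 arc.py .071 .471
```

```text
0.121 dx 0.021 dz -0.030 tangent 0.6 0.8
0.171 dx 0.044 dz -0.059 tangent 0.64 0.77
0.221 dx 0.068 dz -0.086 tangent 0.68 0.74
0.271 dx 0.094 dz -0.112 tangent 0.71 0.7
0.321 dx 0.121 dz -0.137 tangent 0.75 0.66
0.371 dx 0.149 dz -0.161 tangent 0.78 0.63
0.421 dx 0.178 dz -0.183 tangent 0.81 0.59
0.471 dx 0.208 dz -0.204 tangent 0.84 0.54
```

Request:
play_rows(
  moves="-0.5 0.021 0.02 -0.03 0;-0.5 0.044 0.02 -0.059 0;-0.5 0.068 0.02 -0.086 0;-0.5 0.094 0.02 -0.112 0;-0.5 0.121 0.02 -0.137 0;-0.5 0.149 0.02 -0.161 0;-0.5 0.178 0.02 -0.183 0;-0.5 0.208 0.02 -0.204 0",
)

```text
clock: 5.1
tcp_pos: [0.5355, -0.1293, 0.2272]
orientation: [0.999, 0.054, -0.0, -0.0]
wrist_force: [-1.6, 4.2, -8.0]
grip_width: 0.0228
```

```bash
python3 -c "
from cell import *
s=get_state();print(s['tcp_pos'],s['wrist_force'],s['ft_torque'],s['grip_width'],s['joints'])"; python3 arc.py .471 .621
```

```text
[ 0.53553314 -0.1292892   0.22721951] [-1.5515935   4.19845415 -7.97773844] [ 0.57722831  0.62825417 -0.32733596] 0.022820948585472012 [-2.82405678e-01  3.25171301e-02  1.87541120e+00  5.10547494e-04
  1.23412927e+00  1.18059265e+00]
0.49 dx 0.012 dz -0.007 tangent 0.85 0.53
0.508 dx 0.023 dz -0.015 tangent 0.86 0.51
0.527 dx 0.035 dz -0.021 tangent 0.87 0.5
0.546 dx 0.047 dz -0.028 tangent 0.88 0.48
0.565 dx 0.059 dz -0.035 tangent 0.89 0.46
0.584 dx 0.072 dz -0.041 tangent 0.89 0.45
0.602 dx 0.084 dz -0.047 tangent 0.9 0.43
0.621 dx 0.096 dz -0.053 tangent 0.91 0.41
```

Request:
play_rows(
  moves="-0.5 -0.012 -0.01 0.008 0;-0.5 -0.024 -0.01 0.015 0;-0.5 -0.036 -0.01 0.024 0;-0.5 -0.048 -0.01 0.032 0;-0.5 -0.06 -0.01 0.041 0;-0.5 -0.06 -0.01 0.041 0;-0.5 -0.06 -0.01 0.041 0;-0.5 -0.06 -0.01 0.041 0",
)

```text
clock: 5.9
tcp_pos: [0.5308, -0.1297, 0.2238]
orientation: [0.999, 0.053, 0.006, 0.001]
wrist_force: [9.8, 2.9, -7.0]
grip_width: 0.023
```

Request:
play_rows(
  moves="0.1 0 0 0 0;0.1 0 0 0 0;0.1 0 0 0 0;0.1 0 0 0 0;0.1 -0.1 0 -0.2 0;0.1 -0.3 0 -0.35 0;-1 -0.5 0 -0.35 0;-1 -0.5 0 -0.35 0",
)

```text
clock: 6.7
tcp_pos: [0.4494, -0.1377, 0.2749]
orientation: [0.999, 0.053, 0.0, 0.001]
wrist_force: [0.0, -0.3, 0.1]
grip_width: 0.0187
```

```bash
python3 snap.py wrist w4
cat > bar.py <<'E'
import sys
from h import *
from scipy.optimize import least_squares
s,c=pickle.load(open(f"pics/{sys.argv[1]}.pkl","rb"))
hsv=cv2.cvtColor(c["pixels"],cv2.COLOR_RGB2HSV);H,S,V=[hsv[...,i].astype(int) for i in range(3)]
m=((H<4)|(H>176))&(S>200)&(V>100);m[:,:270]=0;m[:,370:]=0
Wc=wcloud(s,c);W=Wc[m]
y=np.radians(6.15);e=np.array([np.cos(y),np.sin(y),0]);n=np.array([-np.sin(y),np.cos(y),0])
W=W[(W[:,2]>.17)&(W[:,2]<.29)&(abs(W@n+.188)<.03)]
q=np.c_[W@e,W[:,2]]
r=least_squares(lambda v:np.hypot(q[:,0]-v[0],q[:,1]-v[1])-.01,[np.median(q[:,0]),np.median(q[:,1])-.008],loss="soft_l1",f_scale=.001).x
rel=r-[.5773,.155]
print("n",len(W),"bar along,z",r.round(4),"rel",rel.round(4),"r",np.hypot(*rel).round(4),"angle",(1.047+np.arctan2(rel[0],rel[1])).round(3),"across",(W@n).min().round(4),(W@n).max().round(4))
print("tcp along,across,z",(s["tcp_pos"]@e).round(4),(s["tcp_pos"]@n).round(4),s["tcp_pos"][2].round(4),"bar-tcp x,z",(r-[s["tcp_pos"]@e,s["tcp_pos"][2]]).round(4))
E
python3 bar.py w4
```

```text
{'clock': 6.7, 'tcp_pos': array([ 0.4494, -0.1377,  0.2749]), 'orientation': array([9.986e-01, 5.320e-02, 4.000e-04, 7.000e-04]), 'wrist_force': array([ 0.0317, -0.2545,  0.0809]), 'ft_torque': array([-0.0483, -0.0295,  0.0142]), 'grip_width': 0.018685955378453883, 'joints': array([-3.4960e-01, -1.5890e-01,  1.9675e+00, -9.0000e-04,  1.3318e+00,
        1.1150e+00])}
n 1502 bar along,z [0.5099 0.2423] rel [-0.0674  0.0873] r 0.1103 angle 0.389 across -0.1963 -0.173
tcp along,across,z 0.4321 -0.185 0.2749 bar-tcp x,z [ 0.0778 -0.0327]
```

View pics/w4.png

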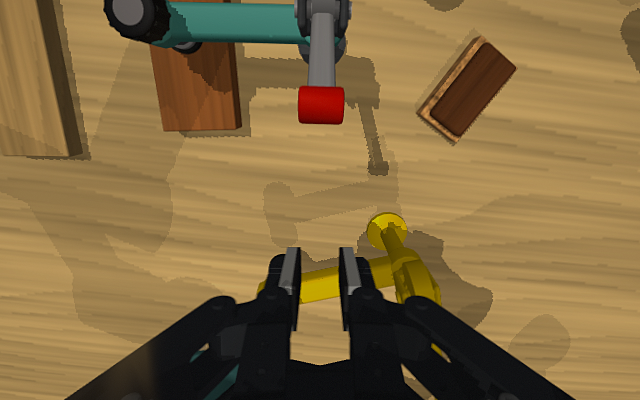

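Request:
play_rows(
  moves="-1 0 0 0.1 0;-1 0 0 0.2 0;-1 0.1 0 0.3 0;-1 0.2 0 0.3 0;-1 0.3 0 0.3 0;-1 0.32 0 0.3 0;-1 0.32 0 0.3 0;-1 0.32 0 0.3 0",
)

```text
clock: 7.55
tcp_pos: [0.4994, -0.1321, 0.2291]
orientation: [0.999, 0.054, 0.0, 0.0]
wrist_force: [-0.2, -0.3, -0.7]
grip_width: -0.0002
```

```bash
python3 snap.py wrist w5; python3 bar.py w5; python3 arc.py .389 .789
```

```text
{'clock': 7.55, 'tcp_pos': array([ 0.4994, -0.1321,  0.2291]), 'orientation': array([9.985e-01, 5.390e-02, 1.000e-04, 1.000e-04]), 'wrist_force': array([-0.1846, -0.2776, -0.6814]), 'ft_torque': array([ 0.0079,  0.0283, -0.021 ]), 'grip_width': -0.00018633745927664296, 'joints': array([-3.0670e-01, -3.6400e-02,  1.9406e+00, -1.0000e-04,  1.2372e+00,
        1.1564e+00])}
n 2282 bar along,z [0.5097 0.2423] rel [-0.0676  0.0873] r 0.1104 angle 0.389 across -0.1965 -0.1728
tcp along,across,z 0.4824 -0.1848 0.2291 bar-tcp x,z [0.0273 0.0132]
0.439 dx 0.030 dz -0.022 tangent 0.82 0.57
0.489 dx 0.060 dz -0.042 tangent 0.85 0.53
0.539 dx 0.092 dz -0.061 tangent 0.87 0.49
0.589 dx 0.124 dz -0.078 tangent 0.9 0.44
0.639 dx 0.157 dz -0.093 tangent 0.92 0.4
0.689 dx 0.191 dz -0.107 tangent 0.94 0.35
0.739 dx 0.226 dz -0.119 tangent 0.95 0.3
0.789 dx 0.261 dz -0.129 tangent 0.97 0.26
```

View pics/w5.png

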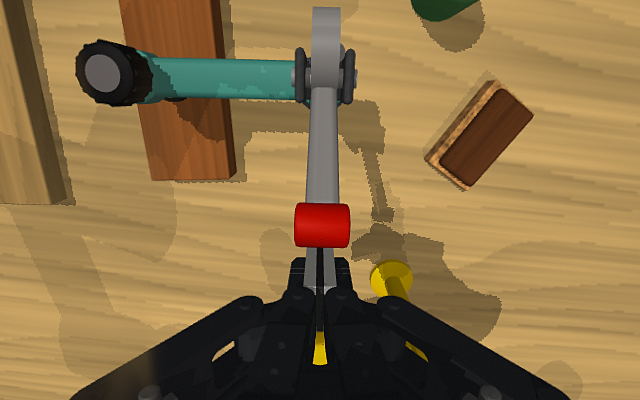

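Request:
play_rows(
  moves="-1 0.02 0 0 0;-1 0.04 0 0 0;-1 0.06 0 -0.015 0;-1 0.08 0 -0.028 0;-1 0.1 0 -0.042 0;-1 0.12 0 -0.053 0;-1 0.14 0 -0.065 0;-1 0.16 0 -0.076 0",
)

```text
clock: 8.4
tcp_pos: [0.5235, -0.1294, 0.2403]
orientation: [0.999, 0.054, 0.0, -0.0]
wrist_force: [-2.0, -0.5, 2.2]
grip_width: 0.0001
```

```bash
python3 snap.py wrist w6; python3 bar.py w6
```

```text
{'clock': 8.4, 'tcp_pos': array([ 0.5235, -0.1294,  0.2403]), 'orientation': array([ 9.986e-01,  5.370e-02,  2.000e-04, -0.000e+00]), 'wrist_force': array([-1.9808, -0.4566,  2.2267]), 'ft_torque': array([-0.0208,  0.2262, -0.0533]), 'grip_width': 0.00013853897528911182, 'joints': array([-2.8870e-01,  7.0000e-04,  1.8833e+00,  1.0000e-04,  1.2573e+00,
        1.1746e+00])}
n 2277 bar along,z [0.528  0.2537] rel [-0.0493  0.0987] r 0.1103 angle 0.584 across -0.197 -0.1734
tcp along,across,z 0.5066 -0.1848 0.2403 bar-tcp x,z [0.0214 0.0134]
```

```bash
python3 arc.py .584 .824;python3 arc.py .824 1.064
```

```text
0.614 dx 0.020 dz -0.010 tangent 0.91 0.42
0.644 dx 0.040 dz -0.018 tangent 0.92 0.39
0.674 dx 0.060 dz -0.027 tangent 0.93 0.36
0.704 dx 0.081 dz -0.034 tangent 0.94 0.34
0.734 dx 0.102 dz -0.042 tangent 0.95 0.31
0.764 dx 0.123 dz -0.048 tangent 0.96 0.28
0.794 dx 0.144 dz -0.054 tangent 0.97 0.25
0.824 dx 0.165 dz -0.059 tangent 0.98 0.22
0.854 dx 0.022 dz -0.005 tangent 0.98 0.19
0.884 dx 0.043 dz -0.008 tangent 0.99 0.16
0.914 dx 0.065 dz -0.012 tangent 0.99 0.13
0.944 dx 0.087 dz -0.014 tangent 0.99 0.1
0.974 dx 0.109 dz -0.016 tangent 1.0 0.07
1.004 dx 0.131 dz -0.017 tangent 1.0 0.04
1.034 dx 0.153 dz -0.018 tangent 1.0 0.01
1.064 dx 0.175 dz -0.018 tangent 1.0 -0.02
```

Request:
play_rows(
  moves="-1 0.02 0 -0.01 0;-1 0.04 0 -0.018 0;-1 0.06 0 -0.027 0;-1 0.08 0 -0.034 0;-1 0.1 0 -0.04 0;-1 0.12 0 -0.047 0;-1 0.14 0 -0.052 0;-1 0.16 0 -0.057 0",
)

```text
clock: 9.25
tcp_pos: [0.547, -0.127, 0.2488]
orientation: [0.999, 0.054, -0.0, 0.0]
wrist_force: [-2.5, -0.7, 2.5]
grip_width: -0.0003
```

```bash
python3 snap.py wrist w7; python3 bar.py w7
```

```text
{'clock': 9.25, 'tcp_pos': array([ 0.547 , -0.127 ,  0.2488]), 'orientation': array([ 9.986e-01,  5.370e-02, -3.000e-04,  1.000e-04]), 'wrist_force': array([-2.5155, -0.6531,  2.5042]), 'ft_torque': array([-1.094e-01,  3.225e-01,  3.000e-04]), 'grip_width': -0.00029794876826737, 'joints': array([-2.7230e-01,  3.9300e-02,  1.8283e+00, -3.0000e-04,  1.2744e+00,
        1.1911e+00])}
n 2231 bar along,z [0.5516 0.262 ] rel [-0.0257  0.107 ] r 0.1101 angle 0.811 across -0.1976 -0.174
tcp along,across,z 0.5302 -0.1848 0.2488 bar-tcp x,z [0.0214 0.0133]
```

Request:
play_rows(
  moves="-1 0.014 0 0 0;-1 0.028 0 0 0;-1 0.042 0 0 0;-1 0.056 0 -0.002 0;-1 0.065 0 -0.004 0;-1 0.075 0 -0.006 0;-1 0.085 0 -0.008 0;-1 0.095 0 -0.01 0",
)

```text
clock: 10.1
tcp_pos: [0.561, -0.1257, 0.2504]
orientation: [0.999, 0.054, -0.0, 0.0]
wrist_force: [-4.1, -2.7, 4.4]
grip_width: 0.0
```

```bash
python3 snap.py wrist w8; python3 bar.py w8
```

```text
{'clock': 10.1, 'tcp_pos': array([ 0.561 , -0.1257,  0.2504]), 'orientation': array([ 9.986e-01,  5.370e-02, -2.000e-04,  2.000e-04]), 'wrist_force': array([-4.0798, -2.6719,  4.3531]), 'ft_torque': array([-0.2942,  0.766 ,  0.0025]), 'grip_width': 5.735930503460229e-06, 'joints': array([-2.6330e-01,  6.4000e-02,  1.7995e+00, -6.0000e-04,  1.2784e+00,
        1.2003e+00])}
n 2269 bar along,z [0.5655 0.2644] rel [-0.0118  0.1094] r 0.11 angle 0.939 across -0.198 -0.1746
tcp along,across,z 0.5443 -0.185 0.2504 bar-tcp x,z [0.0212 0.014 ]
```

Request:
play_rows(
  moves="-1 0.014 0 0 0;-1 0.028 0 0 0;-1 0.042 0 0 0;-1 0.056 0 0 0;-1 0.065 0 0 0;-1 0.075 0 0 0;-1 0.085 0 0 0;-1 0.095 0 0 0",
)

```text
clock: 10.95
tcp_pos: [0.5747, -0.1242, 0.2506]
orientation: [0.999, 0.054, -0.001, 0.0]
wrist_force: [-6.9, -1.7, 5.9]
grip_width: 0.0002
```

```bash
python3 snap.py wrist w9; python3 bar.py w9
```

```text
{'clock': 10.95, 'tcp_pos': array([ 0.5747, -0.1242,  0.2506]), 'orientation': array([ 9.986e-01,  5.370e-02, -6.000e-04,  2.000e-04]), 'wrist_force': array([-6.9418, -1.7223,  5.894 ]), 'ft_torque': array([-0.2862,  1.0767, -0.0743]), 'grip_width': 0.00018905169512549157, 'joints': array([-2.5470e-01,  8.9500e-02,  1.7717e+00, -9.0000e-04,  1.2814e+00,
        1.2090e+00])}
n 2296 bar along,z [0.5793 0.2649] rel [0.002  0.1099] r 0.1099 angle 1.065 across -0.1984 -0.1751
tcp along,across,z 0.5581 -0.185 0.2506 bar-tcp x,z [0.0212 0.0143]
```

Request:
play_rows(
  moves="-1 -0.15 0 0 0;-1 -0.35 0 0 0;-1 -0.35 -0.2 0 0;1 -0.3 -0.45 0 0;1 -0.1 -0.7 0 0;1 0.1 -0.95 0 0;1 0.149 -0.987 0 0;1 0.149 -0.987 0 0",
)

```text
clock: 11.8
tcp_pos: [0.5828, 0.0275, 0.2496]
orientation: [0.998, 0.055, 0.0, -0.0]
wrist_force: [-0.1, -0.9, -0.1]
grip_width: 0.0724
```

```bash
python3 snap.py wrist w10; python3 bar.py w10
python3 - <<'E'
from h import *
s,c=pickle.load(open("pics/w10.pkl","rb"));W=wcloud(s,c).reshape(-1,3)
k=W[(np.hypot(W[:,0]-.581,W[:,1]-.0255)<.03)&(W[:,2]>.132)&(W[:,2]<.156)]
print(len(k),np.percentile(k[:,2],[5,50,95]),cv2.minEnclosingCircle(k[:,:2].astype(np.float32)))
E
```

```text
{'clock': 11.8, 'tcp_pos': array([0.5828, 0.0275, 0.2496]), 'orientation': array([ 9.985e-01,  5.520e-02,  3.000e-04, -3.000e-04]), 'wrist_force': array([-0.1433, -0.8529, -0.0866]), 'ft_torque': array([-0.0045,  0.0463,  0.0243]), 'grip_width': 0.07240144921120183, 'joints': array([4.1000e-03, 8.0100e-02, 1.7836e+00, 8.0000e-04, 1.2772e+00,
       1.4642e+00])}
1888 [0.13871947 0.14261988 0.14417643] ((0.5814621448516846, 0.02618110366165638), 0.02218858152627945)
  return _methods._mean(a, axis=axis, dtype=dtype,
  ret = ret.dtype.type(ret / rcount)
Traceback (most recent call last):
  File "bar.py", line 11, in <module>
    r=least_squares(lambda v:np.hypot(q[:,0]-v[0],q[:,1]-v[1])-.01,[np.median(q[:,0]),np.median(q[:,1])-.008],loss="soft_l1",f_scale=.001).x
      ~~~~~~~~~~~~~^^^^^^^^^^^^^^^^^^^^^^^^^^^^^^^^^^^^^^^^^^^^^^^^^^^^^^^^^^^^^^^^^^^^^^^^^^^^^^^^^^^^^^^^^^^^^^^^^^^^^^^^^^^^^^^^^^^^^^^
ValueError: Initial guess is outside of provided bounds
```

View pics/w10.png

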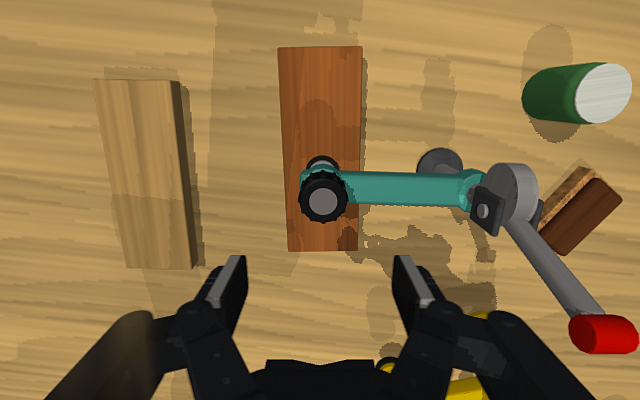

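```bash
sed -i 's/m\[:,:270\]=0;m\[:,370:\]=0/m[:,:250]=0/' bar.py; python3 bar.py w10
python3 - <<'E'
from h import *
for f in("w1","w2","w3","w4","w5","w6","w7","w8","w9","w10"):
    s,c=pickle.load(open(f"pics/{f}.pkl","rb"));W=wcloud(s,c).reshape(-1,3)
    k=W[(np.hypot(W[:,0]-.581,W[:,1]-.0255)<.011)&(W[:,2]>.125)]
    if len(k)>40: print(f,len(k),np.median(k[:,2]).round(5))
E
```

```text
n 1570 bar along,z [0.5458 0.2605] rel [-0.0315  0.1055] r 0.1101 angle 0.757 across -0.1975 -0.1719
tcp along,across,z 0.5824 -0.035 0.2496 bar-tcp x,z [-0.0365  0.0108]
w1 475 0.15284
w2 1147 0.15284
w3 1197 0.15288
w4 590 0.14856
w5 866 0.1486
w6 695 0.14587
w7 594 0.14285
w8 545 0.14131
w9 515 0.14001
w10 500 0.14345
```

Request:
play_rows(
  moves="1 0 0 0 0;1 0 0 0.2 0;1 0 0 0.4 0;1 0 0 0.5 0;1 0 0 0.5 0;1 0 0 0.5 0;1 0 0 0.5 0;1 0 0 0.5 0",
)

```text
clock: 12.65
tcp_pos: [0.5829, 0.0256, 0.1771]
orientation: [0.999, 0.054, 0.002, 0.0]
wrist_force: [-0.6, -0.4, 1.0]
grip_width: 0.0853
```

```bash
python3 snap.py wrist w11;  python3 - <<'E'
from h import *
s,c=pickle.load(open("pics/w11.pkl","rb"));W=wcloud(s,c).reshape(-1,3)
k=W[(np.hypot(W[:,0]-.581,W[:,1]-.0255)<.03)&(W[:,2]>.136)&(W[:,2]<.15)]
e=cv2.minEnclosingCircle(k[:,:2].astype(np.float32));print(e)
d=np.array([*e[0],0])-[*s["tcp_pos"][:2],0]
print("tool frame",Ro.from_quat(s["orientation"]).inv().apply(d))
E
```

```text
{'clock': 12.65, 'tcp_pos': array([0.5829, 0.0256, 0.1771]), 'orientation': array([9.986e-01, 5.360e-02, 1.600e-03, 1.000e-04]), 'wrist_force': array([-0.5636, -0.4349,  1.0168]), 'ft_torque': array([ 0.0171, -0.0589,  0.0336]), 'grip_width': 0.08530844324784696, 'joints': array([1.2000e-03, 1.3020e-01, 1.8654e+00, 0.0000e+00, 1.1427e+00,
       1.4647e+00])}
((0.5815412998199463, 0.025748886168003082), 0.022153304889798164)
tool frame [-1.31983862e-03 -2.64874532e-04 -4.38131130e-06]
```

View pics/w11.png

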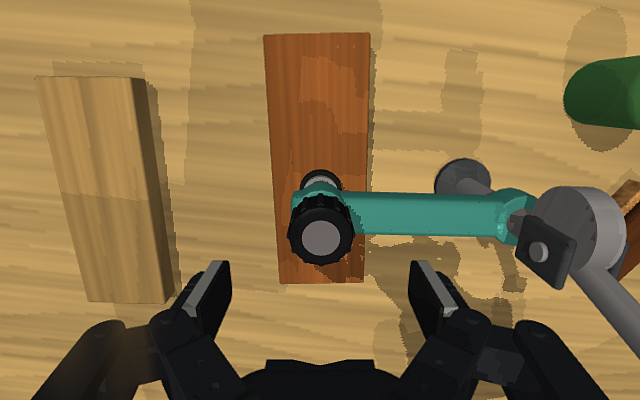

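Request:
play_rows(
  moves="1 -0.009 0 0.1 0;1 -0.009 0 0.25 0;1 -0.009 0 0.35 0;1 -0.009 0 0.417 0;0 -0.009 0 0.417 0;0 -0.009 0 0.417 0;-0.2 -0.009 0 0.417 0;-0.2 -0.009 0 0.417 0",
)

```text
clock: 13.5
tcp_pos: [0.5813, 0.0249, 0.114]
orientation: [0.999, 0.054, 0.001, 0.001]
wrist_force: [-0.7, -3.4, 2.3]
grip_width: 0.0406
```

Request:
play_rows(
  moves="-0.2 0 0 0 0;-0.2 0 0 0 0;-0.2 0 0 0 0;-0.2 0 0 0 0;-0.2 0 0 0 0;-0.2 0 0 0 0;-0.2 0 0 0 0;-0.2 0 0 0 0",
)

```text
clock: 14.3
tcp_pos: [0.5813, 0.0249, 0.114]
orientation: [0.999, 0.054, 0.001, 0.001]
wrist_force: [-1.2, -4.7, 5.8]
grip_width: 0.0404
```

```bash
python3 snap.py wrist w12
```

```text
{'clock': 14.3, 'tcp_pos': array([0.5813, 0.0249, 0.114 ]), 'orientation': array([9.986e-01, 5.380e-02, 1.100e-03, 6.000e-04]), 'wrist_force': array([-1.1555, -4.6637,  5.8151]), 'ft_torque': array([-0.6667,  0.1789,  0.02  ]), 'grip_width': 0.04041053268511357, 'joints': array([ 7.0000e-04,  1.8870e-01,  1.9237e+00, -1.2000e-03,  1.0270e+00,
        1.4645e+00])}
```

View pics/w12.png

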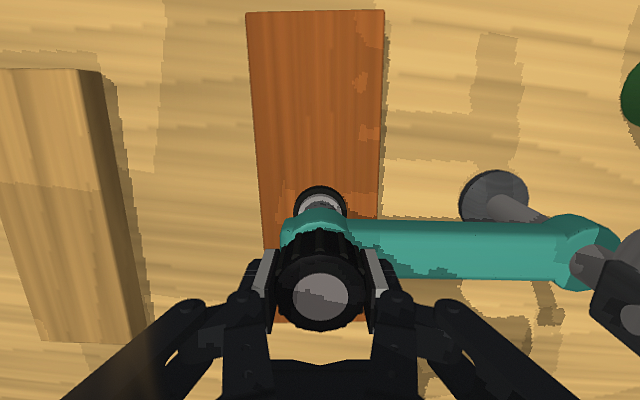

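Request:
play_rows(
  moves="-0.2 0 0 0 -0.025;-0.2 0 0 0 -0.05;-0.2 0 0 0 -0.075;-0.2 0 0 0 -0.1;-0.2 0 0 0 -0.125;-0.2 0 0 0 -0.15;-0.2 0 0 0 -0.175;-0.2 0 0 0 -0.2",
)

```text
clock: 15.15
tcp_pos: [0.5812, 0.0251, 0.1135]
orientation: [0.933, 0.36, 0.001, 0.0]
wrist_force: [-0.1, -5.0, 3.6]
grip_width: 0.0404
```

```bash
python3 snap.py wrist w13
```

```text
{'clock': 15.15, 'tcp_pos': array([0.5812, 0.0251, 0.1135]), 'orientation': array([9.328e-01, 3.604e-01, 9.000e-04, 5.000e-04]), 'wrist_force': array([-0.0558, -5.0161,  3.5506]), 'ft_torque': array([-0.6477,  0.1591, -0.5031]), 'grip_width': 0.040389932777071424, 'joints': array([ 5.0000e-04,  1.8910e-01,  1.9240e+00, -3.0000e-04,  1.0265e+00,
        8.3410e-01])}
```

View pics/w13.png

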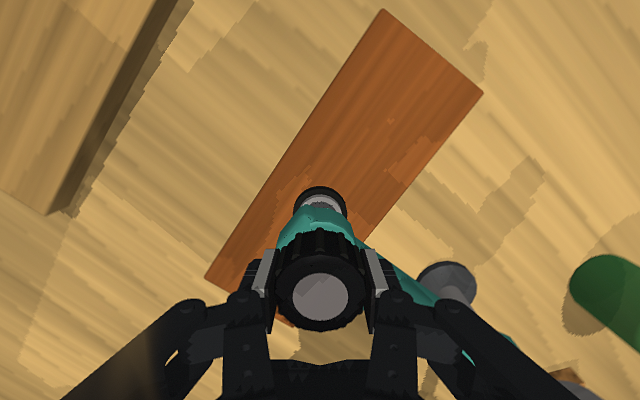

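Request:
play_rows(
  moves="-0.2 0 0 0 -0.025;-0.2 0 0 0 -0.05;-0.2 0 0 0 -0.075;-0.2 0 0 0 -0.1;-0.2 0 0 0 -0.125;-0.2 0 0 0 -0.15;-0.2 0 0 0 -0.165;-0.2 0 0 0 -0.18",
)

```text
clock: 16.0
tcp_pos: [0.581, 0.0252, 0.1133]
orientation: [0.796, 0.605, 0.001, 0.001]
wrist_force: [0.5, -5.0, 3.9]
grip_width: 0.0409
```

```bash
python3 snap.py wrist w14
```

```text
{'clock': 16.0, 'tcp_pos': array([0.581 , 0.0252, 0.1133]), 'orientation': array([7.960e-01, 6.054e-01, 5.000e-04, 6.000e-04]), 'wrist_force': array([ 0.5119, -4.994 ,  3.854 ]), 'ft_torque': array([-0.6763,  0.1028, -0.541 ]), 'grip_width': 0.04092345930273244, 'joints': array([ 6.0000e-04,  1.8930e-01,  1.9242e+00, -3.0000e-04,  1.0265e+00,
        2.7110e-01])}
```

Request:
play_rows(
  moves="1 0 0 0 0;1 0 0 0 0;1 0 0 0 0;1 0 0 -0.1 0;1 0 0 -0.3 0;1 0 0 -0.5 0;1 0 0 -0.7 0;1 0 0 -0.9 0",
)

```text
clock: 16.85
tcp_pos: [0.5803, 0.0259, 0.2501]
orientation: [0.796, 0.606, 0.0, 0.0]
wrist_force: [0.3, 0.2, -0.4]
grip_width: 0.0855
```

Request:
play_rows(
  moves="0 0 0 0 0.047;-1 0 0 0 0.094;-1 0 0 0 0.141;-1 0 0 0 0.188;-1 0 0 0 0.235;-1 0 0 0 0.282;-1 0 0 0 0.33;-1 0 0 0 0.38",
)

```text
clock: 17.65
tcp_pos: [0.5804, 0.0259, 0.2488]
orientation: [0.999, 0.055, 0.0, -0.0]
wrist_force: [0.1, -0.5, 0.2]
grip_width: 0.0002
```

```bash
python3 snap.py wrist w15; python3 bar.py w15
```

```text
{'clock': 17.65, 'tcp_pos': array([0.5804, 0.0259, 0.2488]), 'orientation': array([ 9.985e-01,  5.450e-02,  5.000e-04, -1.000e-04]), 'wrist_force': array([ 0.0543, -0.5092,  0.225 ]), 'ft_torque': array([0.0297, 0.022 , 0.0079]), 'grip_width': 0.00016065047144622988, 'joints': array([1.5000e-03, 7.5600e-02, 1.7899e+00, 3.0000e-04, 1.2751e+00,
       1.4631e+00])}
n 1504 bar along,z [0.5523 0.262 ] rel [-0.025  0.107] r 0.1099 angle 0.817 across -0.1956 -0.1726
tcp along,across,z 0.5798 -0.0364 0.2488 bar-tcp x,z [-0.0275  0.0132]
```

View pics/w15.png

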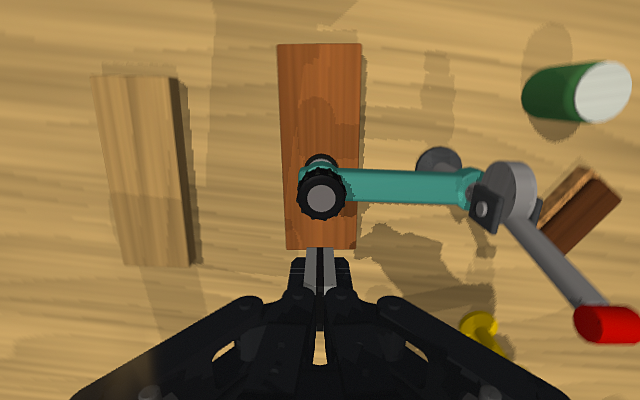

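Request:
play_rows(
  moves="-1 -0.2 0 0 0;-1 -0.4 0.2 0 0;-1 -0.5 0.45 0 0;-1 -0.5 0.7 0 0;-1 -0.5 0.92 0 0;-1 -0.45 0.988 0 0;-1 -0.37 0.988 0 0;-1 -0.37 0.988 0 0",
)

```text
clock: 18.5
tcp_pos: [0.5438, -0.1271, 0.2479]
orientation: [0.998, 0.058, 0.001, -0.0]
wrist_force: [-0.4, 0.2, -0.1]
grip_width: 0.0002
```

```bash
python3 snap.py wrist w16; python3 bar.py w16; python3 arc.py .817 1.057
```

```text
{'clock': 18.5, 'tcp_pos': array([ 0.5438, -0.1271,  0.2479]), 'orientation': array([ 9.983e-01,  5.820e-02,  5.000e-04, -5.000e-04]), 'wrist_force': array([-0.4061,  0.1505, -0.1366]), 'ft_torque': array([-0.0195,  0.0048,  0.0513]), 'grip_width': 0.00020843415749982605, 'joints': array([-2.7490e-01,  3.3000e-02,  1.8364e+00,  1.3000e-03,  1.2715e+00,
        1.1790e+00])}
n 2308 bar along,z [0.5523 0.2622] rel [-0.025   0.1072] r 0.1101 angle 0.818 across -0.1976 -0.1741
tcp along,across,z 0.527 -0.1846 0.2479 bar-tcp x,z [0.0252 0.0142]
0.847 dx 0.021 dz -0.005 tangent 0.98 0.2
0.877 dx 0.043 dz -0.009 tangent 0.99 0.17
0.907 dx 0.065 dz -0.012 tangent 0.99 0.14
0.937 dx 0.087 dz -0.015 tangent 0.99 0.11
0.967 dx 0.109 dz -0.017 tangent 1.0 0.08
0.997 dx 0.131 dz -0.018 tangent 1.0 0.05
1.027 dx 0.153 dz -0.019 tangent 1.0 0.02
1.057 dx 0.175 dz -0.019 tangent 1.0 -0.01
```

Request:
play_rows(
  moves="-1 0.03 0 0 0;-1 0.06 0 -0.006 0;-1 0.09 0 -0.012 0;-1 0.115 0 -0.015 0;-1 0.14 0 -0.018 0;-1 0.16 0 -0.019 0;-1 0.18 0 -0.019 0;-1 0.2 0 -0.019 0",
)

```text
clock: 19.35
tcp_pos: [0.5722, -0.1246, 0.2505]
orientation: [0.998, 0.058, -0.0, 0.0]
wrist_force: [-1.0, 0.1, 0.4]
grip_width: 0.0001
```

```bash
python3 snap.py wrist w17; python3 bar.py w17
cat > tan.py <<'E'
import sys,pickle,numpy as np
s,_=pickle.load(open(f"pics/{sys.argv[1]}.pkl","rb"));a=float(sys.argv[2]);y=np.radians(6.15)
F=-s["wrist_force"];fx=F[0]*np.cos(y)+F[1]*np.sin(y);fz=F[2]
X=-.11*np.sin(1.047-a)-.01;Z=.11*np.cos(1.047-a)
T=fx*Z-fz*X;hp=14*np.sin(2.1-a);h=14*(np.cos(2.1-a)+.505)
ex=T/.11-.75;Fp=ex*110/hp
print("tangent N",T/.11,"excess",ex,"padF",Fp,"mm",Fp/15.4,"h",h,"contact h",h-Fp/15.4)
E
for p in "w6 .584" "w7 .811" "w8 .939" "w9 1.065"; do python3 tan.py $p;done
```

```text
{'clock': 19.35, 'tcp_pos': array([ 0.5722, -0.1246,  0.2505]), 'orientation': array([ 0.9983,  0.0576, -0.    ,  0.    ]), 'wrist_force': array([-0.9921,  0.113 ,  0.4339]), 'ft_torque': array([-0.0406,  0.0737, -0.0156]), 'grip_width': 0.00010926528565839477, 'joints': array([-2.5700e-01,  8.4300e-02,  1.7775e+00, -1.0000e-04,  1.2798e+00,
        1.1986e+00])}
n 2285 bar along,z [0.5771 0.2649] rel [-0.0002  0.1099] r 0.1099 angle 1.045 across -0.1983 -0.1748
tcp along,across,z 0.5556 -0.1852 0.2505 bar-tcp x,z [0.0215 0.0144]
tangent N 0.608920521865151 excess -0.141079478134849 padF -1.1101478827135005 mm -0.072087524851526 h 7.836764721257415 contact h 7.908852246108941
tangent N 1.6865520094911042 excess 0.9365520094911042 padF 7.660783675598244 mm 0.4974534854284574 h 10.963141999602778 contact h 10.465688514174321
tangent N 3.4523280559532736 excess 2.7023280559532736 padF 23.14929297782445 mm 1.5032008427158734 h 12.647915374927752 contact h 11.144714532211879
tangent N 6.655468706874443 excess 5.905468706874443 padF 53.962254445725705 mm 3.504042496475695 h 14.217363057271221 contact h 10.713320560795527
```

```bash
python3 arc.py 1.045 1.245
```

```text
1.07 dx 0.018 dz 0.000 tangent 1.0 -0.02
1.095 dx 0.037 dz 0.001 tangent 1.0 -0.05
1.12 dx 0.055 dz 0.002 tangent 1.0 -0.07
1.145 dx 0.073 dz 0.004 tangent 1.0 -0.1
1.17 dx 0.091 dz 0.006 tangent 0.99 -0.12
1.195 dx 0.110 dz 0.008 tangent 0.99 -0.15
1.22 dx 0.128 dz 0.011 tangent 0.99 -0.17
1.245 dx 0.146 dz 0.014 tangent 0.98 -0.2
```

Request:
play_rows(
  moves="-1 0 0 -0.04 0;-1 0.03 0 -0.04 0;-1 0.05 0 -0.04 0;-1 0.07 0 -0.036 0;-1 0.09 0 -0.034 0;-1 0.11 0 -0.032 0;-1 0.13 0 -0.03 0;-1 0.146 0 -0.027 0",
)

```text
clock: 20.2
tcp_pos: [0.5938, -0.1222, 0.2545]
orientation: [0.998, 0.058, -0.0, 0.0]
wrist_force: [-3.2, -2.1, 2.7]
grip_width: -0.0004
```

```bash
python3 snap.py wrist w18; python3 bar.py w18; python3 tan.py w17 1.045; python3 tan.py w18 1.245
```

```text
{'clock': 20.2, 'tcp_pos': array([ 0.5938, -0.1222,  0.2545]), 'orientation': array([ 9.983e-01,  5.760e-02, -2.000e-04,  1.000e-04]), 'wrist_force': array([-3.2412, -2.075 ,  2.7107]), 'ft_torque': array([-0.206 ,  0.5307, -0.0057]), 'grip_width': -0.0003846086643842065, 'joints': array([-2.4380e-01,  1.2160e-01,  1.7291e+00, -4.0000e-04,  1.2912e+00,
        1.2118e+00])}
n 2103 bar along,z [0.5986 0.2627] rel [0.0213 0.1077] r 0.1098 angle 1.242 across -0.1989 -0.1755
tcp along,across,z 0.5773 -0.1851 0.2545 bar-tcp x,z [0.0213 0.0081]
tangent N 0.9339946080022565 excess 0.18399460800225653 padF 1.6618824481062244 mm 0.10791444468222236 h 13.975188222938744 contact h 13.867273778256521
tangent N 3.6643580778348337 excess 2.9143580778348337 padF 30.346422403500558 mm 1.970546909318218 h 16.257059136343194 contact h 14.286512227024977
```

```bash
cat > path.py <<'E'
import sys,numpy as np
a0,a1,d0,d1=map(float,sys.argv[1:5])
def tcp(a,d): # d = tcp z minus bar z
    x=.11*np.sin(a-1.047);z=.11*np.cos(a-1.047)
    off=.0213 if d<0 else .0113+np.sqrt(.01**2-d*d)
    return x-off,z+d
x0,z0=tcp(a0,d0)
for i in range(1,9):
    x,z=tcp(a0+(a1-a0)*i/8,d0+(d1-d0)*i/8);print("-1 %.3f 0 %.3f 0;"%((x-x0)/.15,-(z-z0)/.15),end="")
print()
E
python3 path.py 1.242 1.45 -.0081 .002; python3 path.py 1.45 1.7 .002 .007;python3 path.py 1.7 1.95 .007 .007;python3 path.py 1.95 2.2 .007 .007
```

```text
-1 0.019 0 -0.004 0;-1 0.037 0 -0.008 0;-1 0.056 0 -0.012 0;-1 0.074 0 -0.015 0;-1 0.092 0 -0.018 0;-1 0.110 0 -0.020 0;-1 0.128 0 -0.021 0;-1 0.147 0 -0.022 0;
-1 0.022 0 0.005 0;-1 0.044 0 0.011 0;-1 0.066 0 0.017 0;-1 0.088 0 0.024 0;-1 0.110 0 0.032 0;-1 0.131 0 0.040 0;-1 0.153 0 0.049 0;-1 0.176 0 0.059 0;
-1 0.018 0 0.014 0;-1 0.036 0 0.029 0;-1 0.053 0 0.044 0;-1 0.069 0 0.060 0;-1 0.085 0 0.076 0;-1 0.101 0 0.093 0;-1 0.116 0 0.111 0;-1 0.130 0 0.128 0;
-1 0.014 0 0.018 0;-1 0.027 0 0.037 0;-1 0.040 0 0.056 0;-1 0.052 0 0.075 0;-1 0.064 0 0.095 0;-1 0.075 0 0.115 0;-1 0.085 0 0.136 0;-1 0.094 0 0.157 0;
```

Request:
play_rows(
  moves="-1 0.019 0 -0.004 0;-1 0.037 0 -0.008 0;-1 0.056 0 -0.012 0;-1 0.074 0 -0.015 0;-1 0.092 0 -0.018 0;-1 0.11 0 -0.02 0;-1 0.128 0 -0.021 0;-1 0.147 0 -0.022 0",
)

```text
clock: 21.05
tcp_pos: [0.614, -0.1186, 0.2558]
orientation: [0.998, 0.058, -0.003, -0.001]
wrist_force: [-5.3, -0.2, -3.2]
grip_width: 0.0004
```

```bash
python3 snap.py wrist w19; python3 bar.py w19; python3 tan.py w19 1.45
```

```text
{'clock': 21.05, 'tcp_pos': array([ 0.614 , -0.1186,  0.2558]), 'orientation': array([ 0.9983,  0.0577, -0.0027, -0.0011]), 'wrist_force': array([-5.3126, -0.2232, -3.2067]), 'ft_torque': array([0.0099, 1.101 , 0.0095]), 'grip_width': 0.0004492871828729592, 'joints': array([-2.3100e-01,  1.6060e-01,  1.6826e+00,  6.0000e-04,  1.3041e+00,
        1.2241e+00])}
n 1884 bar along,z [0.6186 0.2565] rel [0.0413 0.1015] r 0.1096 angle 1.433 across -0.1994 -0.1761
tcp along,across,z 0.5977 -0.1837 0.2558 bar-tcp x,z [0.0208 0.0007]
tangent N 3.9147592023754316 excess 3.1647592023754316 padF 41.088109259954 mm 2.6680590428541557 h 18.21517317968678 contact h 15.547114136832624
```

View pics/w19.png

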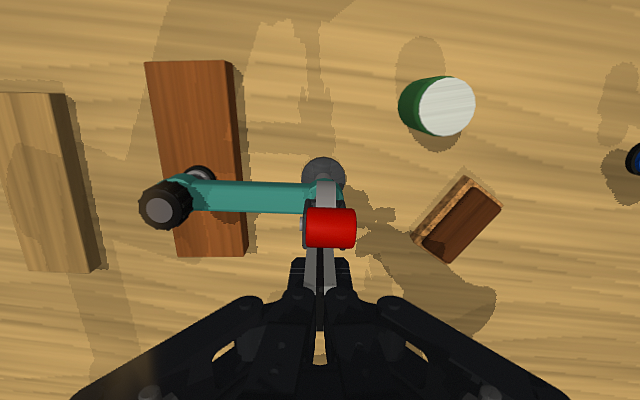

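```bash
cat > nut.py <<'E'
import sys
from h import *
A=dict(w1=.071,w3=.071,w4=.389,w5=.389,w6=.584,w7=.811,w8=.939,w9=1.065,w10=.757,w15=.817,w16=.818,w17=1.045,w18=1.242,w19=1.433)
for x in sys.argv[1:]:
    f,a=x.split(":");A[f]=float(a)
for f,a in A.items():
    s,c=pickle.load(open(f"pics/{f}.pkl","rb"));W=wcloud(s,c).reshape(-1,3)
    k=W[(np.hypot(W[:,0]-.581,W[:,1]-.0255)<.01)&(W[:,2]>.12)]
    h=14*(np.cos(2.1-a)+.505)
    b=W[(abs(W[:,2]-.0342)<.004)&(W[:,0]>.5)&(W[:,0]<.55)&(abs(W[:,1]-.01)<.02)]
    print(f,len(k),a,"h %.2f nut %.2f sum %.2f"%(h,np.median(k[:,2])*1e3,np.median(k[:,2])*1e3+h),"board",np.median(b[:,2])*1e3 if len(b)>50 else None)
E
python3 nut.py
```

```text
w1 391 0.071 h 0.88 nut 152.83 sum 153.70 board 34.43509647794352
w3 988 0.071 h 0.88 nut 152.89 sum 153.77 board 34.327445548588656
w4 494 0.389 h 5.11 nut 148.57 sum 153.68 board 34.40260648009941
w5 717 0.389 h 5.11 nut 148.61 sum 153.72 board 34.37138816937041
w6 576 0.584 h 7.84 nut 145.87 sum 153.71 board 34.28311363017211
w7 481 0.811 h 10.96 nut 142.83 sum 153.80 board 34.27811906583328
w8 457 0.939 h 12.65 nut 141.34 sum 153.98 board 34.31640957956039
w9 424 1.065 h 14.22 nut 140.00 sum 154.22 board 34.34870867200429
w10 413 0.757 h 10.23 nut 143.44 sum 153.67 board 34.29110535147378
w15 1699 0.817 h 11.04 nut 287.10 sum 298.14 board 34.25195255628927
w16 487 0.818 h 11.06 nut 142.72 sum 153.77 board 34.30360810829525
w17 423 1.045 h 13.98 nut 139.63 sum 153.60 board 34.364364003226264
w18 387 1.242 h 16.23 nut 137.83 sum 154.06 board 34.34536773966745
w19 352 1.433 h 18.07 nut 136.29 sum 154.36 board 34.376319508628185
```

The nut's sag against the cam curve puts the bite at a cam drop of about 14.0 to 14.3 mm (target 14.04). The last force reading, taken with the fingertip edge dragging on the bar, disagreed. I keep closing.

Request:
play_rows(
  moves="-1 0.022 0 0.005 0;-1 0.044 0 0.011 0;-1 0.066 0 0.017 0;-1 0.088 0 0.024 0;-1 0.11 0 0.032 0;-1 0.131 0 0.04 0;-1 0.153 0 0.049 0;-1 0.176 0 0.059 0",
)

```text
clock: 21.9
tcp_pos: [0.6419, -0.1159, 0.2491]
orientation: [0.998, 0.058, -0.0, -0.0]
wrist_force: [-4.3, -0.2, 1.1]
grip_width: -0.0001
```

```bash
python3 snap.py wrist w20; python3 bar.py w20; python3 nut.py w20:1.68|tail -1
```

```text
{'clock': 21.9, 'tcp_pos': array([ 0.6419, -0.1159,  0.2491]), 'orientation': array([ 9.983e-01,  5.770e-02, -3.000e-04, -5.000e-04]), 'wrist_force': array([-4.3095, -0.1874,  1.109 ]), 'ft_torque': array([-0.0543,  0.8327,  0.0222]), 'grip_width': -9.182010184046476e-05, 'joints': array([-2.1720e-01,  2.1190e-01,  1.6348e+00,  7.0000e-04,  1.2957e+00,
        1.2379e+00])}
n 1708 bar along,z [0.6425 0.2429] rel [0.0652 0.0879] r 0.1094 angle 1.685 across -0.2001 -0.1766
tcp along,across,z 0.6258 -0.184 0.2491 bar-tcp x,z [ 0.0167 -0.0062]
w20 327 1.68 h 19.85 nut 134.75 sum 154.61 board 34.41528394273291
```

Request:
play_rows(
  moves="-1 0.018 0 0.014 0;-1 0.036 0 0.029 0;-1 0.053 0 0.044 0;-1 0.069 0 0.06 0;-1 0.085 0 0.076 0;-1 0.101 0 0.093 0;-1 0.116 0 0.111 0;-1 0.13 0 0.128 0",
)

```text
clock: 22.75
tcp_pos: [0.6617, -0.1144, 0.2296]
orientation: [0.998, 0.058, 0.0, 0.0]
wrist_force: [0.1, -0.7, 2.5]
grip_width: -0.0
```

```bash
python3 snap.py wrist w21; python3 bar.py w21; python3 nut.py w21:1.93|tail -1
```

```text
{'clock': 22.75, 'tcp_pos': array([ 0.6617, -0.1144,  0.2296]), 'orientation': array([9.983e-01, 5.770e-02, 3.000e-04, 2.000e-04]), 'wrist_force': array([ 0.1415, -0.6917,  2.4993]), 'ft_torque': array([-0.1008,  0.0681,  0.0487]), 'grip_width': -3.655499211270298e-05, 'joints': array([-2.0820e-01,  2.5800e-01,  1.6145e+00, -3.0000e-04,  1.2685e+00,
        1.2473e+00])}
n 1698 bar along,z [0.6626 0.2234] rel [0.0853 0.0684] r 0.1093 angle 1.941 across -0.2007 -0.1773
tcp along,across,z 0.6456 -0.1847 0.2296 bar-tcp x,z [ 0.0169 -0.0062]
w21 345 1.93 h 20.87 nut 133.85 sum 154.72 board 34.46184912965691
```

Request:
play_rows(
  moves="-1 0.014 0 0.018 0;-1 0.027 0 0.037 0;-1 0.04 0 0.056 0;-1 0.052 0 0.075 0;-1 0.064 0 0.095 0;-1 0.075 0 0.115 0;-1 0.085 0 0.136 0;-1 0.094 0 0.157 0",
)

```text
clock: 23.6
tcp_pos: [0.6748, -0.1126, 0.2071]
orientation: [0.998, 0.058, -0.001, 0.0]
wrist_force: [-10.3, 0.6, 16.0]
grip_width: 0.0003
```

```bash
python3 snap.py wrist w22; python3 bar.py w22; python3 nut.py w22:2.17|tail -1
```

```text
{'clock': 23.6, 'tcp_pos': array([ 0.6748, -0.1126,  0.2071]), 'orientation': array([ 9.983e-01,  5.770e-02, -7.000e-04,  0.000e+00]), 'wrist_force': array([-10.3382,   0.5643,  15.9531]), 'ft_torque': array([0.0962, 1.5536, 0.0078]), 'grip_width': 0.0002849603550776899, 'joints': array([-2.0160e-01,  2.9650e-01,  1.6078e+00, -4.0000e-04,  1.2386e+00,
        1.2539e+00])}
n 1704 bar along,z [0.676  0.2018] rel [0.0987 0.0468] r 0.1092 angle 2.175 across -0.2012 -0.1778
tcp along,across,z 0.6588 -0.1843 0.2071 bar-tcp x,z [ 0.0171 -0.0053]
w22 372 2.17 h 21.04 nut 133.80 sum 154.83 board 34.44388154957301
```

Request:
play_rows(
  moves="-1 -0.02 0 -0.05 0;-1 -0.05 0 -0.15 0;-1 -0.1 0 -0.3 0;-1 -0.1 0 -0.45 0;-1 -0.1 0 -0.6 0;-1 -0.1 0 -0.6 0;-1 -0.1 0 -0.6 0;-1 -0.1 0 -0.6 0",
)

```text
clock: 24.45
tcp_pos: [0.6596, -0.1142, 0.2948]
orientation: [0.998, 0.058, -0.001, -0.0]
wrist_force: [-0.8, 0.2, -0.9]
grip_width: 0.0
```

```bash
python3 snap.py wrist w23; python3 bar.py w23; python3 nut.py w23:2.175|tail -1; python3 snap.py scene s2 >/dev/null
```

```text
{'clock': 24.45, 'tcp_pos': array([ 0.6596, -0.1142,  0.2948]), 'orientation': array([ 9.983e-01,  5.770e-02, -1.000e-03, -3.000e-04]), 'wrist_force': array([-0.8386,  0.1583, -0.8516]), 'ft_torque': array([-0.0205,  0.0156, -0.0582]), 'grip_width': 7.683939400849262e-06, 'joints': array([-0.2086,  0.2245,  1.5366,  0.    ,  1.3826,  1.2468])}
n 763 bar along,z [0.6761 0.2018] rel [0.0988 0.0468] r 0.1093 angle 2.175 across -0.201 -0.1778
tcp along,across,z 0.6436 -0.1842 0.2948 bar-tcp x,z [ 0.0325 -0.093 ]
w23 247 2.175 h 21.03 nut 133.79 sum 154.82 board 34.38792258276236
```

View pics/w23.png

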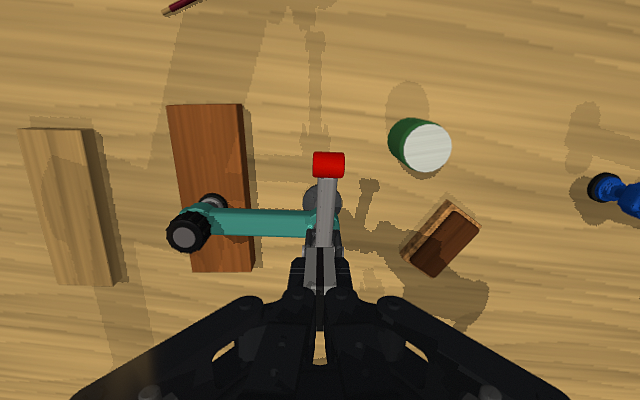

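View pics/s2.png

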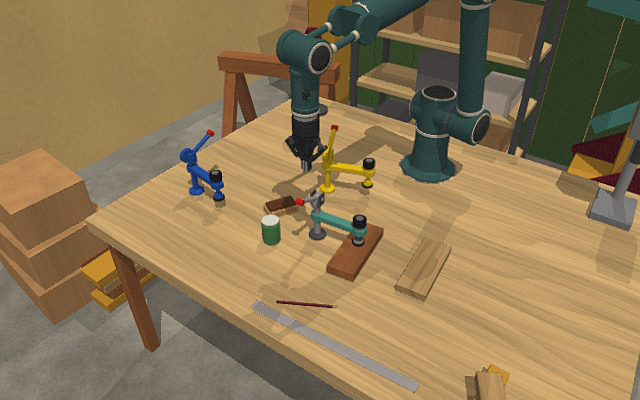

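Wrist view: the lever is shut with its bar at (328,165), clear of the fingers, and the boards, can and block have not moved. Handing in.

```bash
python3 -c "
from cell import *
print(job_done())"
```

```text
the job is handed in; nothing more can be done
None
```

I clamped the thick board and handed the job in at about 24.5 s. I estimate 103–113 N on the board, but I worked that out indirectly and did not measure it.

**What I did**
- I pushed the lever to feel for the bite and found it came early, at about 10.4–10.8 mm of cam drop.
- I turned the nut 1.19 rad counter-clockwise, which raises the pad about 3.6 mm. I saw no sign of slip: the measured torque was about 0.5 N m.
- I pushed the lever over to its stop and backed the gripper off.

**Last checks**
- **Lever:** the camera puts it at 2.175 rad, and it stayed there after I let go.
- **Bite:** with the new nut setting it comes at about 14.0–14.3 mm of cam drop, against 14.04 mm wanted. I judged this from the feel of the lever at 1.05 and 1.24 rad, and from how far the nut stood above the cam curve.
- **Hands off:** the gripper is about 90 mm above the bar and the wrist force is near zero (under 1.3 N).
- **Other objects:** in the final pictures the boards, sanding block and oil can look where they were. I judged that by eye and did not measure it.

**What disagreed:** one push-force reading at 1.43 rad suggested a bite at 15.5 mm, which would give about 85 N, below the 93 N limit. The fingertip edge was dragging on the bar at that moment. The nut heights at 1.43, 1.68 and 2.17 rad all pointed to about 14.0 mm, so I discounted it.

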